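# Fetch the screwdriver out of the covered chip box

## Robot

A 6-joint arm with a two-finger parallel gripper is mounted at the origin on a cart in front of the work surface, level with it; the furniture and walls round the work are solid. World frame = base frame: x ahead of the robot, y to its left, z up, the work surface at z = 0. Lengths are in mm, angles in rad, forces in N, time in s.
With the tool pointing down it reaches from about 400 to 925 mm from the base axis. Payload 12.5 kg.
Tool frame: the origin (TCP) lies midway between the tips of the shut fingers; the grasp point (between the pads) lies 19 mm behind it; x points along the fingers, y is the direction in which the jaws open and shut, and the axes are right-handed (so a half turn about x gives the same grasp; the last joint's range is limited). The gripper opens to 95 mm and grips with 3 to 60 N. Pads are 20 mm wide; open, the fingers measure 119 mm over their backs; the gripper's body (75 mm by 180 mm) begins 59 mm behind the grasp point.
Start: joints at [1.211, 0.491, 1.559, -0, 1.092, -0.106], TCP at [156.909, 605.001, 214.661] pointing down, gripper open.
Joint ranges: [-3.1, 3.1], [-0.84, 2.19], [0.05, 2.79], [-1.13, 4.28], [0.06, 2.93], [-2.69, 2.69]. Speed limits (rad/s): [2.22, 2.22, 2.79, 3.14, 3.14, 3.14].

## Interface

Orientations are given as [roll, pitch, yaw] about the fixed x, y, z axes, in that order (R = Rz(yaw) Ry(pitch) Rx(roll)).
In Python, from cell import sensors, read_camera, get_calibration, order gives the robot as it stands. The module is installed in compiled form; this text tells all that it offers.
- The arm moves only by the tool servo_tool, never from a script. Its argument "steps" is text: rows parted by semicolons, each of 7 numbers parted by spaces: the shift along the tool's x, y, z in mm, then the turn, a rotation vector about the tool's x, y, z in rad, then the finger opening in mm, from 0 to 95.1. A call has exactly 8 rows; each row shifts and turns the pose as measured when the row begins, along the tool's axes as they then stand; what a row does not reach is not made up. A row lasts 1/10 s, in which the tool goes at most 50 mm and 8.59 degrees, less where a joint would pass 70% of its speed; a pose out of reach is approached as far as the arm can. A call is refused whole if a number of a shift passes 50 or a number of a turn 0.15, either way. A call with a gripper value outside its range is refused whole. The fingers move at their own pace and stop on an object; the grip force is fixed at half the most. Time passes only in rows, so rows that do not move let the fingers close, or fill a call up. It gives the time, the measured TCP pose, the force and the opening at its end, in the units of the state.
- sensors.state(): the state, without advancing time (a new reading comes with each control period).
- read_camera(name): name is "side" or "top"; returns (picture, depth): 384x512x3 uint8, blue, green, red; 384x512 float32, mm along the optical axis (not along the pixel's ray), 0 where there is no reading.
- get_calibration(name): a dict with "mtx" (3x3 intrinsics, pixels), "R" (3x3) and "t" (3): a world point X has camera coordinates R X + t. Camera axes: x right, y down, z forward; pixel columns grow to the right and rows downward; lengths in mm; the calibration is good to about 2 mm. A picture is of the moment at which its call begins. get_calibration takes no time and is no camera call.
- order.job_done(): hands the job in, once; it reports no verdict.
The state is a dict: "t": time; "joints": joint angles; "qvel": joint speeds; "tau": joint torques, N m; "eef_pos": TCP position; "tcp_rot": TCP orientation; "ft_force": force on the tool from outside, world axes, zero at the start; "moment": the same for the moment, N m; "opening": opening from 0.0 (shut) to 1.0 (fully open).
Only numpy, scipy, OpenCV 4.12 (cv2) and the standard library are available. Lean on these libraries where they do the work, as an engineer would, in place of code of your own. Each camera call takes 0.05 s, during which the arm holds its last target.

## Task

The screwdriver has dropped into the chip box, and the opening in the box's fixed cover is shorter than the screwdriver. Draw it back until its handle end is out from under the cover, tilt it handle end up, and bring it out diagonally through the opening without forcing it against the box or disturbing the things standing around. Finish holding it still in the gripper, with the whole screwdriver at least 5 cm above the cover and clear of the box.

Things in the scene. Friction and masses are not known exactly. Their poses are not given: they have to be found in the camera images.
- chip_box: fixed sheet-metal chip box, 264 mm long (x), 156 wide (y), 65 high, with a fixed grey cover plate 4 mm thick that has one rectangular opening. Origin: centre of its underside on the bench; x along the box, roughly away from the robot; z up. Inside floor at z = 6 mm, cover underside 61, cover top 65; inside 260 mm long (x -130 to +130) and 152 wide
- opening (a point): centre of the opening in the cover, level with the cover's top; axes as the box's. The opening is 120 mm along x (box x from -40 to +80 mm) and 140 mm along y; the cover's front part reaches 90 mm and its back part 50 mm over the inside
- driver_center (a point): flat-blade screwdriver lying on the floor inside the box, 191 mm long, about 70 g; this point is half-way along it on its axis, 13.5 mm above the floor it lies on. y axis towards the handle end, z up as it lies. Ribbed yellow handle 26 mm wide and 27 high, from 6 to 95 mm on the +y side; centre of mass about 43 mm on that side
- driver_butt (a point): end of the handle, on the screwdriver's axis; it lies towards the back (+x) of the box, under the back part of the cover
- driver_tip (a point): tip of the steel blade (rod 8 mm thick) on the screwdriver's axis; it lies under the front part of the cover
- insert_case_center (a point): bystander: flat closed plastic case 70x118x22 mm, to the left of the box; centre
- collet_center (a point): bystander: silvery spring collet 20x54x20 mm lying to the right in front of the box; centre
- vial_center (a point): bystander: green oil vial with white cap standing upright, 25 mm diameter, 67 mm high, to the right in front of the box; centre

How it is judged (in metres and radians):
On the way:
1. the handle end is up out of the opening, above the cover, while the blade tip is still below the cover (z of driver_butt in the frame of chip_box above 0.075 m and z of driver_tip in the frame of chip_box below 0.06 m), for 0.1 s.
At the end, for the whole second after the job is handed in: both ends of the screwdriver are more than 50 mm above the top of the cover (115 mm above the bench), it is gripped by the fingers with more than 1 N, does not touch the box, and moves slower than 30 mm/s (z of each of driver_tip, driver_butt in the frame of chip_box above 0.115 m and contact force between the fingers and driver above 1 N and contact force between driver and chip_box below 0.05 N and linear speed of driver below 0.03 m/s); the arm keeps its last pose, push and grip.
It fails at once if the screwdriver is forced against the box with more than 40 N (contact force between driver and chip_box above 40 N).
It fails at once if a bystander is moved more than 20 mm (distance of any of vial_center, insert_case_center, collet_center from where it was at the start of the episode above 0.02 m).
It also fails if it takes over 48 s, if anything falls off the work surface, if the arm or the gripper's body presses on something with over 40 N, if the wrist force passes 120 N, or if a joint passes its speed limit or range.

## Working session

There is one attempt and no reset: what is moved stays moved. The work goes in short steps, Python scripts to look and compute and a tool call to move; the robot and the scene stay as the last step left them, time stands still between calls to the robot, and variables do not carry over. Pictures are saved under pics/ and viewed, and the job is handed in when it is done.

Besides the shell and the picture viewer there is one more tool, called after "Request:" as name(argument=value, ...) on one line, values as JSON. servo_tool: Moves the arm, as the interface text tells. Its arguments: {"type":"object","properties":{"steps":{"type":"string"}},"required":["steps"]}

```bash
mkdir -p pics
python3 - <<'E'
from cell import *
import cv2,numpy as np,pickle
print(sensors.state())
for n in("top","side"):
    p,d=read_camera(n); c=get_calibration(n)
    cv2.imwrite(f"pics/{n}0.png",p); pickle.dump((p,d,c),open(f"{n}0.pkl","wb")); print(n,c)
E
```

```text
{'t': 0.0, 'joints': array([ 1.21139376e+00,  4.91529929e-01,  1.55950771e+00,  1.17534313e-05,
        1.09169126e+00, -1.05563720e-01]), 'qvel': array([-0.00013598,  0.00083544,  0.00140661,  0.00172206,  0.00193538,
        0.00105862]), 'tau': array([-1.55176684e-03, -6.12601376e+01, -2.58173543e+01,  6.92364480e-02,
        4.81597404e-02, -8.17118575e-05]), 'eef_pos': array([156.80851798, 604.72935495, 214.0600983 ]), 'tcp_rot': array([-1.68553387,  1.56966004, -1.93937814]), 'ft_force': array([0.27392347, 0.09524758, 0.40997917]), 'moment': array([-0.01836671,  0.04140117,  0.00974843]), 'opening': 1.0025530995272416}
top {'mtx': array([[473.84257925,   0.        , 249.40819897],
       [  0.        , 473.84257925, 192.31512327],
       [  0.        ,   0.        ,   1.        ]]), 'R': array([[ 0.00202811, -0.99961158,  0.02779534],
       [-0.99562694, -0.00461446, -0.09330437],
       [ 0.09339639, -0.02748456, -0.99524957]]), 't': array([ 289.76312526,  537.9414531 , 1169.40770734])}
side {'mtx': array([[400.58387761,   0.        , 258.35666863],
       [  0.        , 400.58387761, 190.38575799],
       [  0.        ,   0.        ,   1.        ]]), 'R': array([[ 0.97731744, -0.21174847,  0.00363391],
       [-0.10365749, -0.49324961, -0.86368973],
       [ 0.1846774 ,  0.84372235, -0.50401076]]), 't': array([-460.94993483,  280.75522006,  583.91756525])}
```

View pics/top0.png

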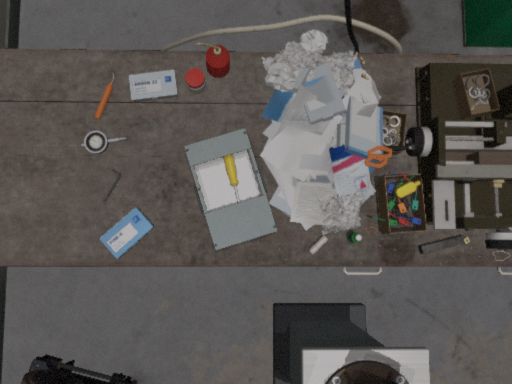

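View pics/side0.png

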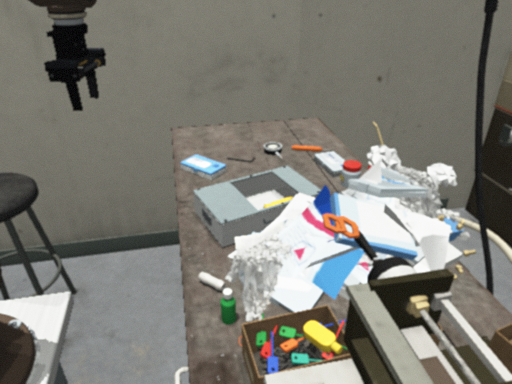

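```bash
cat > h.py <<'E'
import numpy as np,cv2
def proj(c,X):
    q=c['R']@np.array(X,float)+c['t']; u=c['mtx']@q; return u[:2]/u[2]
def back(c,u,v,z):
    r=c['R'].T@np.linalg.inv(c['mtx'])@np.array([u,v,1.]); o=-c['R'].T@c['t']
    return o+r*(z-o[2])/r[2]
E
python3 - <<'E'
import pickle,cv2
p,d,c=pickle.load(open('top0.pkl','rb'))
cv2.imwrite('pics/topc.png',cv2.resize(p[120:255,175:285],None,fx=5,fy=4.4*5/4.4,interpolation=cv2.INTER_CUBIC)[:600*2])
cr=cv2.resize(p[125:250,180:280],None,fx=4.8,fy=4.8,interpolation=cv2.INTER_CUBIC);cv2.imwrite('pics/topc.png',cr);print(cr.shape)
p,d,c=pickle.load(open('side0.pkl','rb'))
cr=cv2.resize(p[155:255,185:335],None,fx=5,fy=5,interpolation=cv2.INTER_CUBIC);cv2.imwrite('pics/sidec.png',cr)
E
```

```text
(600, 480, 3)
```

View pics/topc.png

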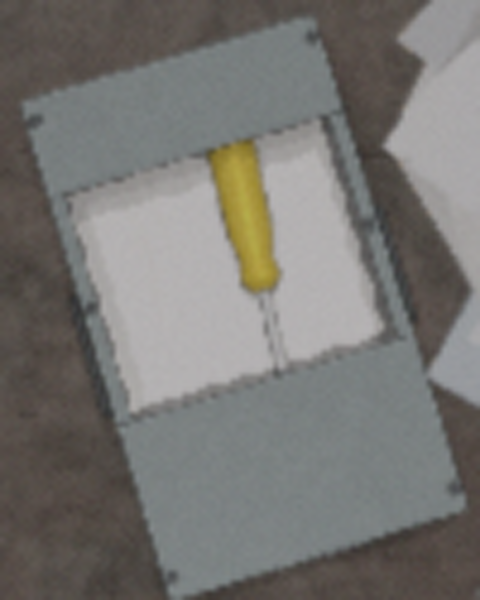

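View pics/sidec.png

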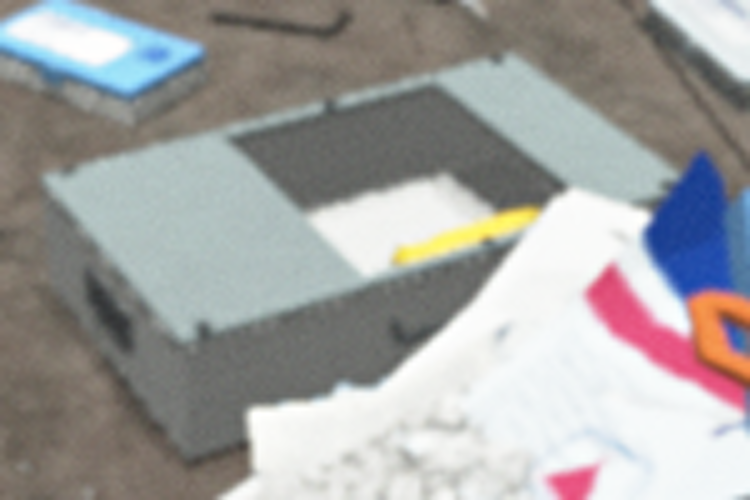

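Run:
```python
import pickle,numpy as np
from h import *
from scipy.optimize import least_squares
p,d,c=pickle.load(open('top0.pkl','rb'))
f=lambda a,b:(180+(a+.5)/4.8-.5,125+(b+.5)/4.8-.5)
pts=[(22,102),(312,17),(466,508),(170,600),(65,195),(328,117),(405,338),(125,420)]
bx=[(132,78),(132,-78),(-132,-78),(-132,78),(80,70),(80,-70),(-40,-70),(-40,70)]
W=np.array([back(c,*f(*q),65)[:2] for q in pts]); print(W.round(1))
def g(x,b=bx):
    R=np.array([[np.cos(x[2]),-np.sin(x[2])],[np.sin(x[2]),np.cos(x[2])]]); return (np.array(b)@R.T+x[:2])
s=least_squares(lambda x:(g(x)-W).ravel(),[600,50,0.2],x_scale=[1,1,.01]);print(s.x,(g(s.x)-W).round(1))
th=s.x[2];R=np.array([[np.cos(th),-np.sin(th)],[np.sin(th),np.cos(th)]])
for n,q,z in [('butt side visible',(233,145),27),('handle mid',(246,215),26),('handle front',(261,288),20),('blade',(265,300),20),('blade',(280,368),20)]:
    w=back(c,*f(*q),z)[:2]; print(n,w.round(1),(R.T@(w-s.x[:2])).round(1))
# depth check
for q in [(262,80),(300,470),(160,300),(248,215)]:
    u,v=f(*q);u=int(round(u));v=int(round(v));D=d[v,u];X=c['R'].T@(np.linalg.inv(c['mtx'])@[u*D,v*D,D]-c['t']);print(X.round(1))
p2,d2,c2=pickle.load(open('side0.pkl','rb'))
for b,z in [((-132,78),65),((-132,-78),65),((-132,-78),0),((-40,70),65),((80,70),65),((80,-70),65)]:
    w=g(s.x,[b])[0]; u=proj(c2,[*w,z]); print(b,((u-[185,155])*5).round(0))
```

```text
[[645.6 451.7]
 [690.7 304.9]
 [441.1 226.9]
 [395.1 374.6]
 [598.2 429.4]
 [639.  296.6]
 [526.4 257.5]
 [484.6 397.9]]
[5.43038897e+02 3.39476393e+02 2.99540291e-01] [[ 0.5  1.3]
 [ 1.5 -1. ]
 [-1.1 -0.9]
 [-1.2  0.4]
 [ 0.6  0.6]
 [ 1.1 -0.4]
 [-1.   3.3]
 [-0.4 -3.3]]
butt side visible [630.9 345.4] [ 85.7 -20.3]
handle mid [594.1 338.4] [ 48.5 -16.1]
handle front [556.4 330.4] [ 10.1 -12.6]
blade [550.1 328.3] [  3.4 -12.8]
blade [514.4 320.3] [-33.1  -9.9]
[658.4 330.7  65.5]
[458.6 310.5  67.6]
[551.4 383.7   7.1]
[594.  338.   33.8]
(-132, 78) [ 36. 174.]
(-132, -78) [175. 341.]
(-132, -78) [182. 466.]
(-40, 70) [221. 135.]
(80, 70) [432.  80.]
(80, -70) [589. 203.]
```

```bash
cat >> h.py <<'E'
from scipy.spatial.transform import Rotation as Ro, Slerp
BOX=np.array([543.5,338.5]); TH=0.2995
def b2w(x,y,z): 
    c,s=np.cos(TH),np.sin(TH); return np.array([BOX[0]+c*x-s*y,BOX[1]+s*x+c*y,z])
def w2b(P):
    c,s=np.cos(TH),np.sin(TH); d=np.array(P)[:2]-BOX; return np.array([c*d[0]+s*d[1],-s*d[0]+c*d[1],P[2]])
def toolR(yaw,tilt=0,flip=1):
    # driver axis dir yaw (world), tilt handle-up; tool x = approach, y = jaw
    a=np.array([np.cos(yaw)*np.cos(tilt),np.sin(yaw)*np.cos(tilt),np.sin(tilt)])
    y=np.array([-np.sin(yaw),np.cos(yaw),0])*flip
    x=-np.cross(a,y*flip)   # down
    z=np.cross(x,y); return Ro.from_matrix(np.c_[x,y,z])
def cur():
    from cell import sensors
    s=sensors.state(); return s,np.array(s['eef_pos']),Ro.from_euler('xyz',s['tcp_rot'])
def rows(P0,R0,P1,R1,n):
    sl=Slerp([0,1],Ro.concatenate([R0,R1])); out=[]
    for i in range(n):
        a,b=sl(i/n),sl((i+1)/n); 
        out.append(np.r_[a.inv().apply((P1-P0)/n),(a.inv()*b).as_rotvec()])
    return np.array(out)
E
python3 - <<'E'
from h import *
import pickle
s,P,R=cur(); print(P,R.as_matrix().round(3))
yaw=TH-0.085
for f in(1,-1): print(f,(R.inv()*toolR(yaw,0,f)).as_rotvec().round(3))
p,d,c=pickle.load(open('top0.pkl','rb'))
vv,uu=np.mgrid[0:384,0:512]; X=(np.stack([uu*d,vv*d,d],-1)@np.linalg.inv(c['mtx']).T-c['t'])@c['R']
b=(X[...,:2]-BOX)@np.array([[np.cos(TH),-np.sin(TH)],[np.sin(TH),np.cos(TH)]])
for x0 in range(-130,160,40):
    print(x0,[round(float(X[...,2][(abs(b[...,0]-x0)<20)&(abs(b[...,1]-y0)<10)&(d>0)].max(initial=0))) for y0 in range(-200,121,20)])
E
```

```text
[156.80097951 604.80210953 214.12160763] [[-0.     0.251  0.968]
 [-0.001  0.968 -0.251]
 [-1.    -0.001 -0.   ]]
1 [-0.468 -0.     0.001]
-1 [2.673e+00 1.000e-03 0.000e+00]
-130 [93, 85, 67, 60, 57, 8, 73, 71, 71, 72, 72, 71, 70, 71, 71, 7, 7]
-90 [100, 85, 73, 67, 57, 27, 73, 71, 73, 72, 71, 71, 72, 72, 72, 6, 7]
-50 [110, 107, 106, 76, 60, 25, 72, 73, 71, 72, 71, 72, 71, 72, 71, 7, 7]
-10 [116, 111, 107, 98, 91, 75, 70, 68, 13, 32, 26, 13, 12, 13, 71, 7, 7]
30 [113, 108, 99, 94, 91, 93, 70, 71, 15, 36, 36, 11, 12, 13, 70, 7, 7]
70 [179, 143, 100, 92, 92, 94, 90, 70, 69, 70, 72, 71, 70, 72, 73, 7, 9]
110 [172, 156, 127, 104, 61, 6, 72, 71, 71, 71, 71, 73, 73, 72, 71, 8, 6]
150 [208, 195, 190, 114, 83, 8, 62, 67, 69, 68, 68, 67, 68, 67, 68, 8, 8]
```

Run:
```python
from h import *
import pickle
from scipy.ndimage import median_filter
p,d,c=pickle.load(open('top0.pkl','rb')); d=median_filter(d,3)
vv,uu=np.mgrid[0:384,0:512]; X=(np.stack([uu*d,vv*d,d],-1)@np.linalg.inv(c['mtx']).T-c['t'])@c['R']
b=(X[...,:2]-BOX)@np.array([[np.cos(TH),-np.sin(TH)],[np.sin(TH),np.cos(TH)]])
for x0 in range(-50,110,10):
    print(x0,[round(float(np.max(X[...,2][(abs(b[...,0]-x0)<5)&(abs(b[...,1]-y0)<5)&(d>0)],initial=0))) for y0 in range(-150,-60,10)])
```

```text
-50 [77, 48, 47, 48, 21, 22, 22, 66, 67]
-40 [81, 50, 50, 54, 22, 20, 2, 65, 67]
-30 [58, 51, 49, 57, 57, 3, 3, 65, 66]
-20 [99, 53, 53, 59, 60, 4, 3, 65, 67]
-10 [97, 96, 57, 61, 62, 4, 2, 65, 67]
0 [97, 94, 89, 67, 69, 3, 5, 64, 66]
10 [95, 92, 88, 84, 75, 76, 6, 66, 67]
20 [94, 89, 87, 86, 86, 80, 5, 66, 68]
30 [92, 88, 86, 87, 88, 89, 4, 66, 67]
40 [89, 87, 86, 89, 89, 90, 89, 66, 66]
50 [89, 88, 86, 89, 90, 90, 91, 65, 66]
60 [87, 87, 87, 88, 91, 91, 88, 67, 67]
70 [88, 88, 88, 88, 87, 4, 3, 64, 66]
80 [88, 88, 89, 87, 32, 3, 3, 65, 67]
90 [99, 89, 87, 31, 3, 2, 3, 64, 67]
100 [106, 62, 58, 55, 2, 3, 2, 63, 67]
```

```bash
cat >> h.py <<'E'
YAW=TH-0.085
def tgt(x,y,z,tilt=0,roll=-0.12):
    """pose with grasp on driver axis pt (box x,y,z), TCP 7mm beyond axis along approach"""
    a=np.array([np.cos(YAW)*np.cos(tilt),np.sin(YAW)*np.cos(tilt),np.sin(tilt)])
    R=Ro.from_rotvec(a*roll)*toolR(YAW,tilt)
    return b2w(x,y,z)+7*R.apply([1,0,0]),R
def show(T,n):
    s,P,R=cur(); r=rows(P,R,*T,n)
    print('t',round(s['t'],2),'box',w2b(P).round(1),'err mm',R.inv().apply(T[0]-P).round(1),'rot',(R.inv()*T[1]).as_rotvec().round(3),'F',s['ft_force'].round(1),'op',round(s['opening']*95.1,1))
    for q in r: print(*q[:3].round(1),*q[3:].round(3))
E
python3 - <<'E'
from h import *
import pickle
p2,d2,c2=pickle.load(open('side0.pkl','rb'))
for b in [(10,-12.7,19),(70,-18.5,30),(80,-70,65)]: print(((proj(c2,b2w(*b))-[185,155])*5).round(0))
show(tgt(55,-17,200),16)
E
```

```text
[395. 270.]
[509. 224.]
[591. 204.]
t 0.1 box [-290.9  368.5  214.1] err mm [  21.2 -147.   497.3] rot [-0.468 -0.028 -0.117] F [-0.3 -0.7  0.3] op 94.8
1.3 -9.2 31.1 -0.029 -0.002 -0.007
1.4 -10.1 30.8 -0.029 -0.002 -0.007
1.6 -11.0 30.5 -0.029 -0.002 -0.007
1.7 -11.8 30.1 -0.029 -0.002 -0.007
1.9 -12.7 29.8 -0.029 -0.002 -0.007
2.0 -13.6 29.4 -0.029 -0.002 -0.007
2.2 -14.4 29.0 -0.029 -0.002 -0.007
2.3 -15.2 28.6 -0.029 -0.002 -0.007
2.5 -16.0 28.1 -0.029 -0.002 -0.007
2.7 -16.8 27.6 -0.029 -0.002 -0.007
2.8 -17.6 27.1 -0.029 -0.002 -0.007
3.0 -18.4 26.6 -0.029 -0.002 -0.007
3.2 -19.1 26.0 -0.029 -0.002 -0.007
3.4 -19.8 25.4 -0.029 -0.002 -0.007
3.6 -20.5 24.8 -0.029 -0.002 -0.007
3.8 -21.2 24.2 -0.029 -0.002 -0.007
```

Request:
servo_tool(steps="1 -9 31 -0.03 -0.002 -0.007 50; 1 -10 31 -0.03 -0.002 -0.007 50; 1 -11 30.5 -0.03 -0.002 -0.007 50; 1 -12 30 -0.03 -0.002 -0.007 50; 2 -13 30 -0.03 -0.002 -0.007 50; 2 -14 29 -0.03 -0.002 -0.007 50; 2 -14 29 -0.03 -0.002 -0.007 50; 2 -15 29 -0.03 -0.002 -0.007 50")

```text
t: 0.9
eef_pos: [384.2, 468.8, 203.2]
tcp_rot: [-1.488, 1.506, -1.486]
ft_force: [1.1, -0.2, 0.9]
opening: 0.526
```

```bash
python3 -c "
from h import *
show(tgt(55,-17,200),8)"
```

```text
t 0.9 box [-113.8  171.5  203.2] err mm [  19.8 -130.6  216.7] rot [-0.212 -0.014 -0.055] F [ 1.1 -0.2  0.9] op 50.1
2.5 -16.3 27.1 -0.027 -0.002 -0.007
2.6 -17.0 26.6 -0.027 -0.002 -0.007
2.8 -17.7 26.2 -0.027 -0.002 -0.007
3.0 -18.4 25.7 -0.027 -0.002 -0.007
3.1 -19.0 25.2 -0.027 -0.002 -0.007
3.3 -19.7 24.7 -0.027 -0.002 -0.007
3.5 -20.3 24.1 -0.027 -0.002 -0.007
3.7 -20.9 23.6 -0.027 -0.002 -0.007
```

Request:
servo_tool(steps="2 -17 28 -0.028 -0.002 -0.007 50; 2 -17 27 -0.028 -0.002 -0.007 50; 3 -18 27 -0.028 -0.002 -0.007 50; 3 -19 26 -0.028 -0.002 -0.007 50; 3 -19 26 -0.028 -0.002 -0.007 50; 3 -20 25 -0.028 -0.002 -0.007 50; 3 -21 25 -0.028 -0.002 -0.007 50; 4 -21 24 -0.028 -0.002 -0.007 50")

```text
t: 1.7
eef_pos: [615.6, 330.1, 191.6]
tcp_rot: [-1.615, 1.446, -1.379]
ft_force: [0.6, 0.9, -0.6]
opening: 0.524
```

```bash
python3 -c "
from h import *
show(tgt(55,-17,90),8)"
```

```text
t 1.7 box [ 66.4 -29.3 191.6] err mm [106.4  24.2 -11.6] rot [ 0.022 -0.003  0.005] F [ 0.6  0.9 -0.6] op 49.8
13.3 3.0 -1.4 0.003 -0.0 0.001
13.3 3.0 -1.5 0.003 -0.0 0.001
13.3 3.0 -1.5 0.003 -0.0 0.001
13.3 3.0 -1.5 0.003 -0.0 0.001
13.3 3.0 -1.5 0.003 -0.0 0.001
13.3 3.0 -1.5 0.003 -0.0 0.001
13.3 2.9 -1.5 0.003 -0.0 0.001
13.3 2.9 -1.5 0.003 -0.0 0.001
```

Overshoot is small; descend to z 90 and look.

Request:
servo_tool(steps="13 3 -1.5 0.003 0 0 50; 13 3 -1.5 0.003 0 0 50; 13 3 -1.5 0.003 0 0 50; 13 3 -1.5 0.003 0 0 50; 13 3 -1.5 0.003 0 0 50; 13 3 -1.5 0.003 0 0 50; 12 3 -1.5 0.003 0 0 50; 0 0 0 0 0 0 50")

```text
t: 2.5
eef_pos: [600.4, 337.0, 89.7]
tcp_rot: [-1.628, 1.444, -1.415]
ft_force: [0.3, -0.8, 1.1]
opening: 0.525
```

```bash
python3 -c "
from h import *
from cell import *
show(tgt(55,-17,90),1)
show(tgt(55,-17,19.5),8)
for n,(a,b,e,f) in dict(top=(100,250,160,310),side=(130,260,170,340)).items():
    p,d=read_camera(n); cv2.imwrite(f'pics/{n}1.png',cv2.resize(p[a:b,e:f],None,fx=4,fy=4,interpolation=cv2.INTER_CUBIC))
"
```

```text
t 2.5 box [ 53.9 -18.2  89.7] err mm [6.5 1.3 1. ] rot [-0.001 -0.007  0.006] F [ 0.3 -0.8  1.1] op 49.9
6.5 1.3 1.0 -0.001 -0.007 0.006
t 2.5 box [ 53.9 -18.2  89.7] err mm [76.4 10.1  1.5] rot [-0.001 -0.007  0.006] F [ 0.3 -0.8  1.1] op 49.9
9.6 1.3 0.2 -0.0 -0.001 0.001
9.6 1.3 0.2 -0.0 -0.001 0.001
9.6 1.3 0.2 -0.0 -0.001 0.001
9.6 1.2 0.2 -0.0 -0.001 0.001
9.6 1.2 0.2 -0.0 -0.001 0.001
9.6 1.2 0.1 -0.0 -0.001 0.001
9.6 1.2 0.1 -0.0 -0.001 0.001
9.6 1.2 0.1 -0.0 -0.001 0.001
```

View pics/top1.png

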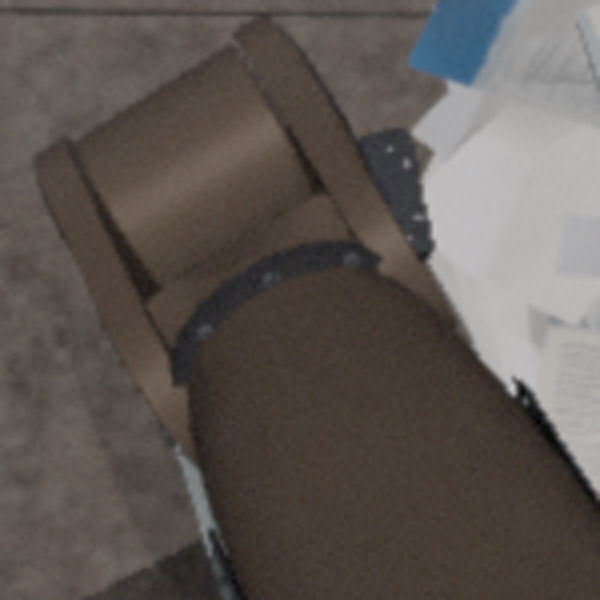

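View pics/side1.png

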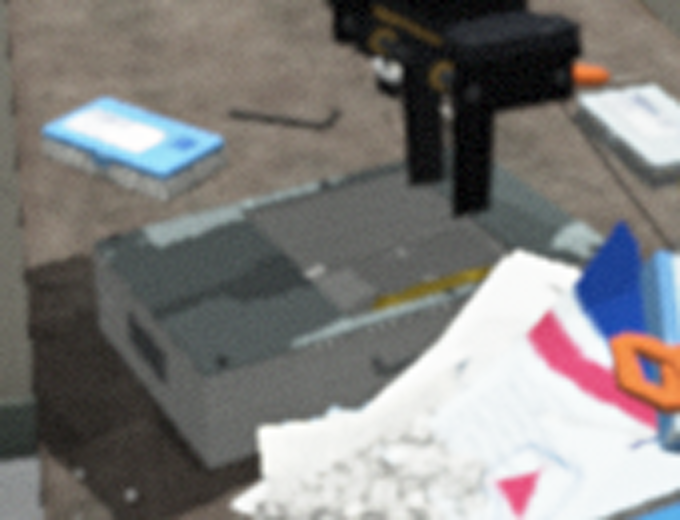

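```bash
python3 -c "
from h import *
from cell import *
c=get_calibration('side')
s,P,R=cur()
for l in [(0,-31,0),(0,31,0)]: print(((proj(c,P+R.apply(l))-[170,130])*4).round())
"
```

```text
[474. 213.]
[425. 178.]
```

Request:
servo_tool(steps="10 1.3 0 0 0 0 50; 10 1.3 0 0 0 0 50; 10 1.3 0 0 0 0 50; 10 1.3 0 0 0 0 50; 10 1.3 0 0 0 0 50; 10 1.3 0 0 0 0 50; 7 1.3 0 0 0 0 50; 0 0 0 0 0 0 50")

```text
t: 3.4
eef_pos: [601.9, 337.6, 18.9]
tcp_rot: [-1.594, 1.446, -1.382]
ft_force: [-0.3, -0.7, 1.1]
opening: 0.521
```

```bash
python3 -c "
from h import *
from cell import *
show(tgt(55,-17,19.5),1)
p,d=read_camera('side'); a,b,e,f=(130,260,170,340); cv2.imwrite(f'pics/side2.png',cv2.resize(p[a:b,e:f],None,fx=4,fy=4,interpolation=cv2.INTER_CUBIC))
"
```

```text
t 3.4 box [ 55.6 -18.1  18.9] err mm [ 6.3  1.  -0.7] rot [-0.002 -0.003  0.005] F [-0.3 -0.7  1.1] op 49.6
6.3 1.0 -0.7 -0.002 -0.003 0.005
```

View pics/side2.png

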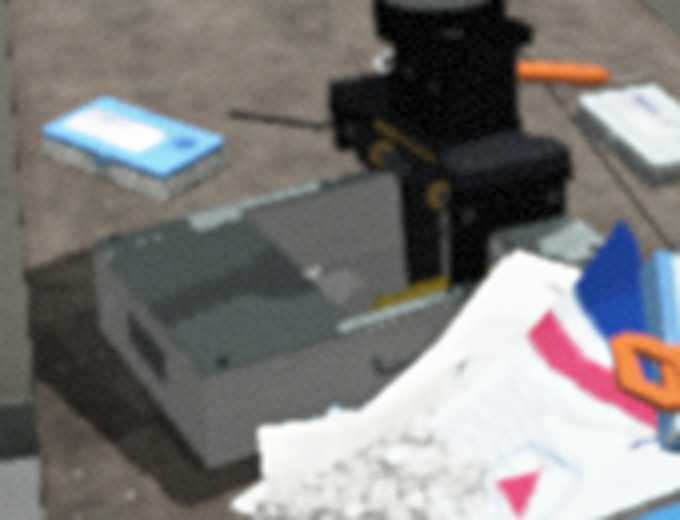

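Request:
servo_tool(steps="3 0.5 -0.5 0 0 0 50; 3 0.5 0 0 0 0 50; 0 0 0 0 0 0 40; 0 0 0 0 0 0 34; 0 0 0 0 0 0 30; 0 0 0 0 0 0 20; 0 0 0 0 0 0 10; 0 0 0 0 0 0 10")

```text
t: 4.25
eef_pos: [602.3, 338.3, 14.7]
tcp_rot: [-1.567, 1.446, -1.355]
ft_force: [-0.4, -0.2, -0.6]
opening: 0.277
```

```bash
python3 -c "
from h import *
show(tgt(25,-14.5,22),8)
"
```

```text
t 4.25 box [ 56.2 -17.5  14.7] err mm [ -0.3  -0.6 -31.3] rot [-0.003  0.     0.004] F [-0.4 -0.2 -0.6] op 26.4
-0.0 -0.1 -3.9 -0.0 0.0 0.001
-0.0 -0.1 -3.9 -0.0 0.0 0.001
-0.0 -0.1 -3.9 -0.0 0.0 0.001
-0.0 -0.1 -3.9 -0.0 0.0 0.001
-0.0 -0.1 -3.9 -0.0 0.0 0.001
-0.0 -0.1 -3.9 -0.0 0.0 0.001
-0.0 -0.1 -3.9 -0.0 0.0 0.001
-0.0 -0.1 -3.9 -0.0 0.0 0.001
```

Request:
servo_tool(steps="-3 0 0 0 0 0 10; 0 0 -4.5 0 0 0 10; 0 0 -4.5 0 0 0 10; 0 0 -4.5 0 0 0 10; 0 0 -4.5 0 0 0 10; 0 0 -4.5 0 0 0 10; 0 0 -4.5 0 0 0 10; 0 0 0 0 0 0 10")

```text
t: 5.05
eef_pos: [572.9, 332.4, 17.9]
tcp_rot: [-1.573, 1.446, -1.36]
ft_force: [-0.1, -0.3, -0.2]
opening: 0.277
```

```bash
python3 -c "
from h import *
from cell import *
show(tgt(25,-14.5,22),1)
p,d=read_camera('side'); a,b,e,f=(130,260,170,340); cv2.imwrite(f'pics/side3.png',cv2.resize(p[a:b,e:f],None,fx=4,fy=4,interpolation=cv2.INTER_CUBIC))
p,d=read_camera('top'); a,b,e,f=(100,250,160,310); cv2.imwrite(f'pics/top3.png',cv2.resize(p[a:b,e:f],None,fx=4,fy=4,interpolation=cv2.INTER_CUBIC))
"
```

```text
t 5.05 box [ 26.2 -14.5  17.9] err mm [ 2.9 -0.6 -1.2] rot [-0.002 -0.001  0.005] F [-0.1 -0.3 -0.2] op 26.4
2.9 -0.6 -1.2 -0.002 -0.001 0.005
```

View pics/side3.png

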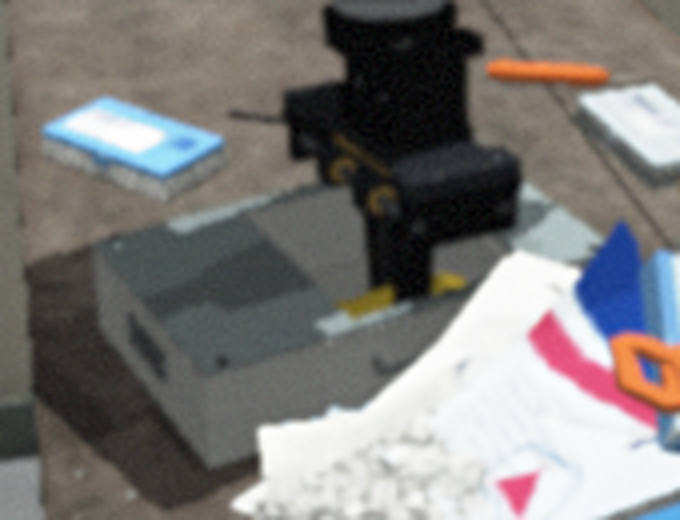

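View pics/top3.png

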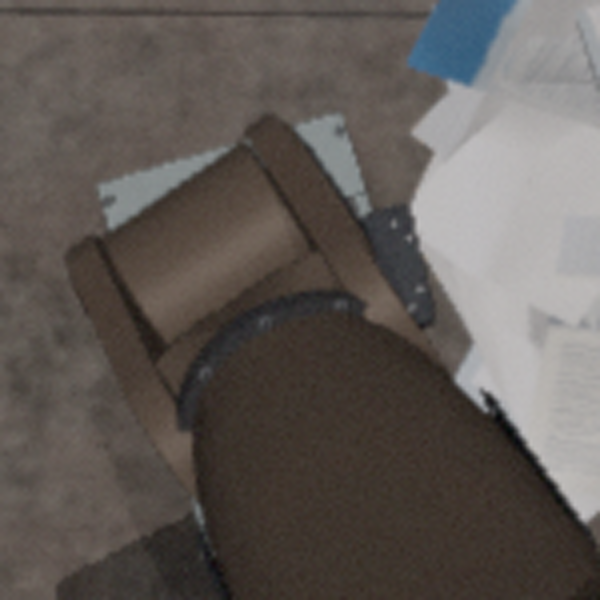

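```bash
python3 -c "
from h import *
from cell import *
c=get_calibration('side')
for x in (60,65,70,75,80):
  for z in (24,36): print(x,z,((proj(c,b2w(x,-15-.085*(x-25),z))-[170,130])*4).round())
"
```

```text
60 24 [452. 291.]
60 36 [453. 274.]
65 24 [459. 289.]
65 36 [460. 272.]
70 24 [467. 287.]
70 36 [468. 271.]
75 24 [474. 286.]
75 36 [475. 269.]
80 24 [481. 284.]
80 36 [482. 267.]
```

```bash
cat > clr.py <<'E'
import numpy as np
def pts(th,tx,tz):
    a=np.array([np.cos(th),np.sin(th)]);n=np.array([-a[1],a[0]]);t=np.array([tx,tz])
    L=[]
    for s0,s1,r in((0,101,4.5),(101,191,13.5)):
        for s in np.arange(s0,s1+.1,1):
            for k in np.linspace(-1,1,15): L.append(t+s*a+k*r*n)
    return np.array(L),a,n,t
def box(p,x0,x1,z0,z1):
    dx=np.maximum(np.maximum(x0-p[:,0],p[:,0]-x1),0);dz=np.maximum(np.maximum(z0-p[:,1],p[:,1]-z1),0);return np.hypot(dx,dz).min()
def clr(th,tx,tz,sg=149):
    p,a,n,t=pts(th,tx,tz)
    b=t+sg*a-7*n*0+ n*(12+48); body=np.array([b+k*a for k in np.linspace(-37.5,37.5,40)])
    return dict(front=box(p,-132,-40,61,65),back=box(p,80,132,61,65),floor=p[:,1].min()-6,wall=p[:,0].min()+130,bodyF=box(body,-132,-40,0,65))
E
python3 - <<'E'
from clr import *
for th,tx,tz in [(0,-121,22),(5,-121,20),(10,-120,17),(15,-119,15),(20,-116,14),(22,-105,14),(25,-95,15),(28,-80,17),(30,-65,24),(32,-50,33),(35,-35,45),(35,-20,70)]:
    c=clr(np.radians(th),tx,tz); print(th,tx,tz,{k:round(float(v),1) for k,v in c.items()})
E
```

```text
0 -121 22 {'front': 32.4, 'back': 27.4, 'floor': 2.5, 'wall': 9.0, 'bodyF': 34.9}
5 -121 20 {'front': 26.3, 'back': 16.1, 'floor': 9.4, 'wall': 8.6, 'bodyF': 34.9}
10 -120 17 {'front': 21.6, 'back': 13.6, 'floor': 6.6, 'wall': 9.2, 'bodyF': 36.1}
15 -119 15 {'front': 16.5, 'back': 13.1, 'floor': 4.7, 'wall': 9.8, 'bodyF': 39.1}
20 -116 14 {'front': 13.7, 'back': 12.0, 'floor': 3.8, 'wall': 12.5, 'bodyF': 44.3}
22 -105 14 {'front': 14.7, 'back': 8.5, 'floor': 3.8, 'wall': 23.3, 'bodyF': 49.0}
25 -95 15 {'front': 13.9, 'back': 15.1, 'floor': 4.9, 'wall': 33.1, 'bodyF': 55.5}
28 -80 17 {'front': 15.6, 'back': 19.2, 'floor': 7.0, 'wall': 47.9, 'bodyF': 64.8}
30 -65 24 {'front': 15.0, 'back': 23.5, 'floor': 14.1, 'wall': 62.8, 'bodyF': 78.6}
32 -50 33 {'front': 13.9, 'back': 28.3, 'floor': 23.2, 'wall': 77.6, 'bodyF': 94.1}
35 -35 45 {'front': 11.5, 'back': 36.1, 'floor': 35.3, 'wall': 92.4, 'bodyF': 111.8}
35 -20 70 {'front': 19.5, 'back': 52.7, 'floor': 60.3, 'wall': 107.4, 'bodyF': 140.9}
```

```bash
cat >> h.py <<'E'
def tipT(th,tx,tz,sg=147,ty=-1.5):
    a=np.array([np.cos(YAW)*np.cos(th),np.sin(YAW)*np.cos(th),np.sin(th)])
    R=Ro.from_rotvec(a*-0.12)*toolR(YAW,th)
    return b2w(tx,ty,tz)+sg*a+4.5*R.apply([1,0,0]),R
def chain(wps,ns):
    s,P,R=cur(); print('t',round(s['t'],2),'F',s['ft_force'].round(1),'op',round(s['opening']*95.1,1))
    T=tipT(*wps[0]);
    for w,n in zip(wps,ns):
        w=(np.radians(w[0]),*w[1:]); T=tipT(*w)
        for q in rows(P,R,*T,n): print(*q[:3].round(1),*q[3:].round(3))
        P,R=T
def tip():
    s,P,R=cur(); X=R.apply([1,0,0]);a=R.apply([0,0,1]); return w2b(P-4.5*X-147*a).round(1),w2b(P-4.5*X+44*a).round(1),np.degrees(np.arcsin(a[2])).round(1)
E
python3 -c "
from h import *
print(tip())
chain([(5,-121,21),(10,-120,19),(15,-119,17)],[3,2,3])"
```

```text
(array([-119.5,   -1.2,   22.4]), array([ 70.8, -17.9,  22.4]), np.float64(0.0))
t 5.15 F [-0.1 -0.8 -0.4] op 26.8
-3.8 -0.5 -0.5 0.003 -0.029 0.001
-3.8 -0.5 -0.4 0.003 -0.029 0.001
-3.8 -0.5 -0.3 0.003 -0.029 0.001
-5.3 -0.6 0.3 0.005 -0.043 0.0
-5.3 -0.6 0.6 0.005 -0.043 -0.0
-3.5 -0.4 0.2 0.003 -0.029 0.0
-3.5 -0.4 0.3 0.003 -0.029 -0.0
-3.5 -0.4 0.4 0.003 -0.029 0.0
```

Request:
servo_tool(steps="-4 -0.5 -0.5 0.003 -0.03 0 10; -4 -0.5 -0.5 0.003 -0.03 0 10; -4 -0.5 -0.3 0.003 -0.03 0 10; -4 -0.5 0 0.003 -0.03 0 10; -4 -0.5 0.3 0.003 -0.03 0 10; -4 -0.5 0.3 0.003 -0.03 0 10; -4 -0.5 0.3 0.003 -0.03 0 10; -4 -0.5 0.4 0.003 -0.03 0 10")

```text
t: 5.95
eef_pos: [572.3, 332.0, 50.9]
tcp_rot: [-0.448, 1.291, -0.247]
ft_force: [0.5, 0.2, -1.6]
opening: 0.279
```

```bash
python3 -c "
from h import *
from cell import *
print(tip())
chain([(20,-116,17),(22,-105,17)],[3,5])
p,d=read_camera('side'); a,b,e,f=(130,260,170,340); cv2.imwrite(f'pics/side4.png',cv2.resize(p[a:b,e:f],None,fx=4,fy=4,interpolation=cv2.INTER_CUBIC))
"
```

```text
(array([-117.3,   -2.3,   18.6]), array([ 67. , -17.6,  66.2]), np.float64(14.4))
t 5.95 F [ 0.5  0.2 -1.6] op 26.5
-4.1 -0.3 0.2 0.005 -0.032 0.001
-4.1 -0.3 0.3 0.005 -0.032 0.001
-4.1 -0.3 0.4 0.005 -0.032 0.001
-0.3 0.2 2.1 0.001 -0.007 0.0
-0.3 0.2 2.1 0.001 -0.007 -0.0
-0.3 0.2 2.1 0.001 -0.007 0.0
-0.3 0.2 2.1 0.001 -0.007 0.0
-0.2 0.2 2.1 0.001 -0.007 0.0
```

View pics/side4.png

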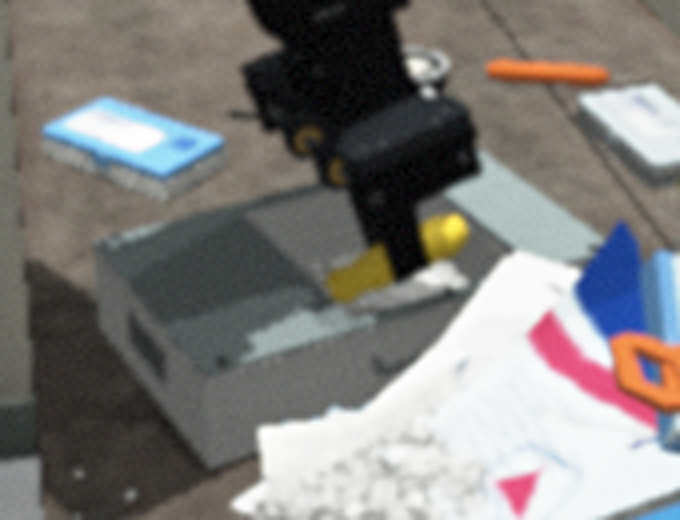

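Request:
servo_tool(steps="-4 -0.3 0 0.005 -0.033 0 10; -4 -0.3 0 0.005 -0.033 0 10; -4 -0.3 0.3 0.005 -0.033 0 10; -1 0 2 0.001 -0.01 0 10; -0.5 0 2 0.001 -0.01 0 10; -0.3 0 2 0.001 -0.01 0 10; -0.3 0 2 0.001 -0.01 0 10; -0.3 0 2 0.001 0 0 10")

```text
t: 6.8
eef_pos: [579.2, 334.2, 69.4]
tcp_rot: [-0.286, 1.155, -0.098]
ft_force: [-0.6, 1.0, -0.2]
opening: 0.284
```

```bash
python3 -c "
from h import *
from cell import *
print(tip())
chain([(26,-93,17),(28,-80,19)],[4,4])
"
```

```text
(array([-103.8,   -2.3,   16.6]), array([ 71.6, -17.5,  90.6]), np.float64(22.8))
t 6.8 F [-0.6  1.  -0.2] op 27.0
-1.2 0.3 2.5 0.001 -0.014 0.001
-1.1 0.3 2.5 0.001 -0.014 0.001
-1.1 0.3 2.6 0.001 -0.014 0.001
-1.1 0.4 2.6 0.001 -0.014 0.001
-0.3 0.2 3.1 0.001 -0.009 0.0
-0.3 0.2 3.1 0.001 -0.009 0.0
-0.3 0.2 3.2 0.001 -0.009 0.0
-0.3 0.2 3.2 0.001 -0.009 0.0
```

Request:
servo_tool(steps="-1 0.3 2.5 0.001 -0.014 0 10; -1 0.3 2.5 0.001 -0.014 0 10; -1 0.3 2.5 0.001 -0.014 0 10; -1 0.3 2.5 0.001 -0.014 0 10; -0.5 0.2 3 0.001 -0.01 0 10; -0.5 0.2 3 0.001 -0.01 0 10; -0.3 0.2 3 0.001 -0.01 0 10; -0.3 0.2 3 0.001 -0.01 0 10")

```text
t: 7.6
eef_pos: [598.6, 340.8, 84.4]
tcp_rot: [-0.227, 1.058, -0.043]
ft_force: [0.0, -0.7, 0.1]
opening: 0.279
```

```bash
python3 -c "
from h import *
from cell import *
print(tip())
chain([(30,-65,26),(32,-50,35)],[4,4])
p,d=read_camera('side'); a,b,e,f=(110,260,170,340); cv2.imwrite(f'pics/side5.png',cv2.resize(p[a:b,e:f],None,fx=4,fy=4,interpolation=cv2.INTER_CUBIC))
"
```

```text
(array([-77.5,  -2.7,  18.1]), array([ 89.8, -16.6, 109.3]), np.float64(28.5))
t 7.6 F [ 0.  -0.7  0.1] op 26.6
-1.3 0.3 3.7 0.001 -0.006 0.001
-1.2 0.3 3.7 0.001 -0.006 0.001
-1.2 0.3 3.7 0.001 -0.006 0.001
-1.2 0.3 3.7 0.001 -0.006 0.001
-1.4 0.2 4.4 0.001 -0.009 0.0
-1.4 0.2 4.4 0.001 -0.009 0.0
-1.3 0.2 4.4 0.001 -0.009 0.0
-1.3 0.2 4.4 0.001 -0.009 0.0
```

View pics/side5.png

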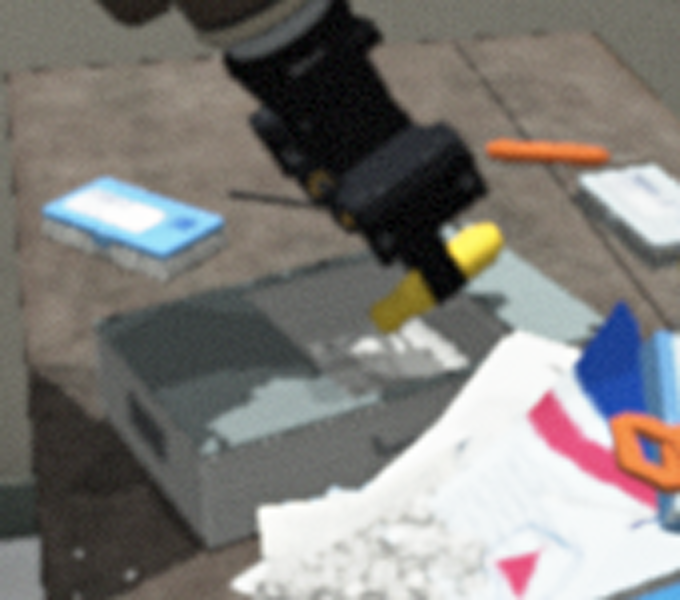

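Request:
servo_tool(steps="-1.2 0.3 3.7 0.001 -0.006 0 10; -1.2 0.3 3.7 0.001 -0.006 0 10; -1.2 0.3 3.7 0.001 -0.006 0 10; -1.2 0.3 3.7 0.001 -0.006 0 10; -1.3 0.2 4.4 0.001 -0.009 0 10; -1.3 0.2 4.4 0.001 -0.009 0 10; -1.3 0.2 4.4 0.001 -0.009 0 10; -1.3 0.2 4.4 0.001 -0.009 0 10")

```text
t: 8.45
eef_pos: [622.6, 349.7, 111.2]
tcp_rot: [-0.196, 0.994, -0.016]
ft_force: [-0.7, -0.3, -0.9]
opening: 0.284
```

```bash
python3 -c "
from h import *
from cell import *
print(tip())
chain([(33,-35,42),(33,-20,62)],[4,4])
"
```

```text
(array([-47.2,  -1.6,  36.4]), array([113.6, -15. , 138.5]), np.float64(32.3))
t 8.45 F [-0.7 -0.3 -0.9] op 27.0
-0.0 0.2 3.3 0.001 -0.003 0.001
-0.0 0.2 3.3 0.001 -0.003 0.001
-0.0 0.2 3.3 0.001 -0.003 0.001
0.0 0.2 3.3 0.001 -0.003 0.001
-2.2 0.1 5.9 0.0 0.0 0.0
-2.2 0.1 5.9 0.0 0.0 0.0
-2.2 0.1 5.9 0.0 0.0 0.0
-2.2 0.1 5.9 0.0 0.0 0.0
```

Request:
servo_tool(steps="0 0.2 3.5 0.001 -0.003 0 10; 0 0.2 3.5 0.001 -0.003 0 10; 0 0.2 3.5 0.001 -0.003 0 10; 0 0.2 3.5 0.001 -0.003 0 10; -2 0 6 0 0 0 10; -2 0 6 0 0 0 10; -2 0 6 0 0 0 10; -2 0 6 0 0 0 10")

```text
t: 9.25
eef_pos: [651.0, 357.7, 139.4]
tcp_rot: [-0.189, 0.982, -0.013]
ft_force: [-0.2, 0.2, -0.7]
opening: 0.283
```

```bash
python3 -c "
from h import *
from cell import *
print(tip())
chain([(33,-12,160)],[8])
"
```

```text
(array([-16.8,  -2. ,  62.9]), array([142.7, -15.8, 167.1]), np.float64(33.0))
t 9.25 F [-0.2  0.2 -0.7] op 26.9
-9.8 -1.1 7.1 -0.0 0.0 0.001
-9.8 -1.1 7.1 -0.0 0.0 0.001
-9.8 -1.1 7.1 -0.0 0.0 0.001
-9.8 -1.1 7.1 -0.0 0.0 0.001
-9.8 -1.1 7.1 -0.0 0.0 0.001
-9.8 -1.1 7.1 -0.0 0.0 0.001
-9.8 -1.1 7.1 -0.0 0.0 0.001
-9.8 -1.0 7.1 -0.0 0.0 0.001
```

Request:
servo_tool(steps="-10 -1 7 0 0 0 10; -10 -1 7 0 0 0 10; -10 -1 7 0 0 0 10; -10 -1 7 0 0 0 10; -10 -1 7 0 0 0 10; -10 -1 7 0 0 0 10; -10 -1 7 0 0 0 10; -10 -1 7 0 0 0 10")

```text
t: 10.05
eef_pos: [654.4, 360.1, 239.6]
tcp_rot: [-0.191, 0.986, -0.015]
ft_force: [-0.1, 0.3, 0.1]
opening: 0.277
```

Request:
servo_tool(steps="0 0 0 0 0 0 10; 0 0 0 0 0 0 10; 0 0 0 0 0 0 10; 0 0 0 0 0 0 10; 0 0 0 0 0 0 10; 0 0 0 0 0 0 10; 0 0 0 0 0 0 10; 0 0 0 0 0 0 10")

```text
t: 10.85
eef_pos: [654.3, 360.0, 239.0]
tcp_rot: [-0.192, 0.987, -0.016]
ft_force: [-0.4, -0.7, -0.9]
opening: 0.28
```

```bash
python3 -c "
from h import *
from cell import *
print(tip(),sensors.state()['qvel'].round(3),sensors.state()['opening'])
p,d=read_camera('side'); a,b,e,f=(90,240,190,390); cv2.imwrite(f'pics/side6.png',cv2.resize(p[a:b,e:f],None,fx=4,fy=4,interpolation=cv2.INTER_CUBIC))
p,d=read_camera('top'); cv2.imwrite(f'pics/top6.png',p)
"
```

```text
(array([-13.3,  -0.7, 163.2]), array([146.7, -14.6, 266.6]), np.float64(32.8)) [ 0.001  0.002 -0.    -0.    -0.002  0.002] 0.28012408894434926
```

View pics/side6.png

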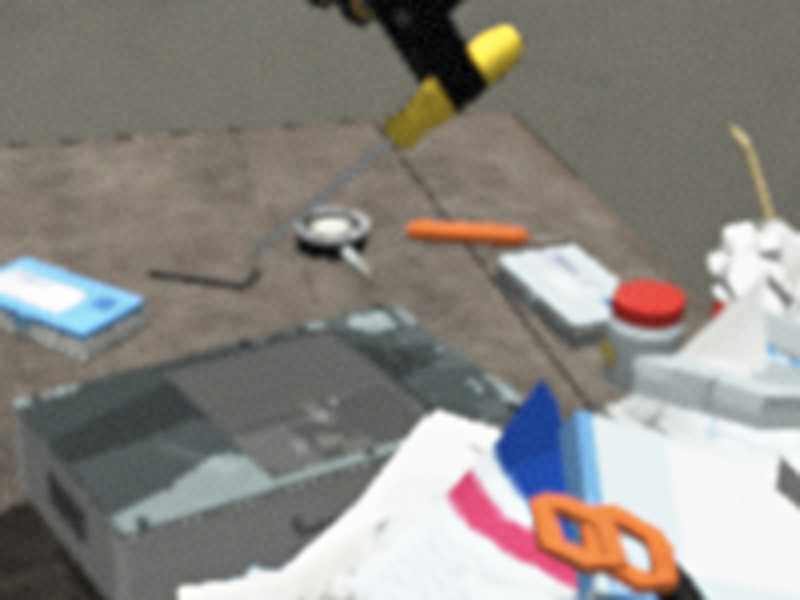

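View pics/top6.png

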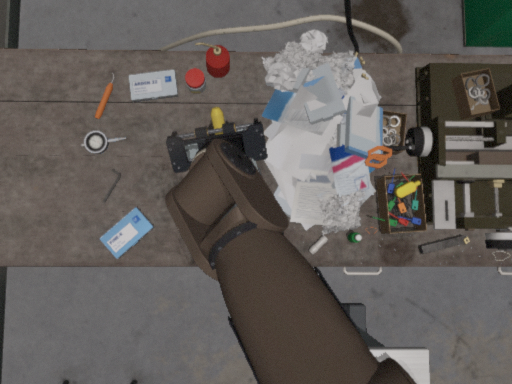

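```bash
python3 -c "
from h import *
from cell import *
c=get_calibration('side'); t,b,_=tip()
for q in(t,b): print(((proj(c,b2w(*q))-[190,90])*4).round())
print(order.job_done())
"
```

```text
[251. 256.]
[516.  36.]
the job is handed in; nothing more can be done
None
```

The screwdriver is out of the box and held still in the gripper, and I have handed the job in at about 11 s of the 48 s allowed.

- **What I did:** I gripped the handle through the opening and drew the screwdriver back about 30 mm. I then tilted it handle end up to about 33°, slid it out diagonally and lifted it.
- **On the way:** the computed pose showed the handle end at about 91 mm while the tip was at about 17 mm, so the intermediate condition was met. The wrist force stayed under 2 N in every reading I took.
- **Final pose:** the tip is at about 163 mm and the handle end at about 267 mm above the bench, against the 115 mm needed. In the side picture both ends lie within about 4–6 pixels of where I calculated them, in a picture enlarged four times.
- **Grip and stillness:** the fingers hold at 26.6 mm, which matches the handle, and the arm is at rest.
- **Bystanders:** the insert case, collet and vial are where they started in the pictures.

**One disagreement:** the side camera put the front corners of the box about 2–3 pixels (3–6 mm) from where the top camera did. I allowed for this with clearances of about 8 mm or more to the edges of the cover. No check failed.

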